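# Wedge a carving blank tight on the holding board

### The arm

A 6-joint arm with a two-finger parallel gripper is mounted at the origin on the work surface. World frame = base frame: x ahead of the robot, y to its left, z up, the work surface at z = 0. Lengths are in m, angles in rad, forces in N, time in s.
With the tool pointing down it reaches from about 0.35 to 0.725 m from the base axis. Payload 4.3 kg.
Tool frame: the origin (TCP) lies at the very end of the fingers, on their centre line; the grasp point (between the pads) lies env.tcp_to_grasp behind it (env.tcp_to_grasp is the distance from the TCP to the grasp point, in m); z points along the fingers, y is the line along which they close (so a half turn about z gives the same grasp; the last joint's range is limited). The gripper opens to 85 mm and grips with 20 to 120 N. Pads are 22 mm wide; open, the fingers measure 114 mm over their backs; the gripper's body (76 mm by 85 mm) begins 54 mm behind the grasp point. The pads swing forward as they close: fully open they stand 13 mm farther back than shut.
Start: joints at [1.153, 0.377, 0.081, 1.274, 0, 1.46], TCP at [0.174, 0.548, 0.231] pointing down, gripper open.
Joint ranges: [-2.72, 2.72], [-0.84, 1.66], [-1.02, 1.22], [-1.77, 2.12], [-1.37, 1.28], [-3.14, 3.14]. Speed limits (rad/s): [2.57, 2.57, 3.14, 3.14, 3.14, 3.14].

### API

Orientations are given as a 3x3 rotation matrix whose columns are the frame's x, y, z axes.
In Python, from station import telemetry, grab_frame, close_job, env gives the robot as it stands. The module is installed in compiled form; this text tells all that it offers.
- The arm moves only by the shell command python3 -m handwheel 'ROWS' [FORCE]. ROWS is text: rows parted by semicolons, each of 7 numbers parted by spaces: the closure, from 0 (fully open) to 1 (shut), then the shift along the tool's x, y, z in m, then the turn, a rotation vector about the tool's x, y, z in degrees. In form: hand x y z wx wy wz; .... A call has 1 to 20 rows; each row shifts and turns the commanded pose from where the row before left it, along the tool's axes as they then stand; what a row does not reach is not made up. A row lasts 1/8 s, in which the tool goes at most 62.5 mm and 10.7 degrees, less where a joint would pass 70% of its speed; a pose out of reach is approached as far as the arm can. A call with a gripper value outside its range is refused whole. The fingers move at their own pace and stop on an object; FORCE is the grip in N (left out, the last holds). Time passes only in rows, so rows that do not move let the fingers close. It gives the time, the measured TCP pose, the force, the opening and the grip force at its end, in the units of the state.
- telemetry.get_state(): the state, without advancing time (a new reading comes with each control period).
- grab_frame(name): name is "scene" or "top" or "wrist"; returns a dict with "pixels" (480x640x3 uint8, red, green, blue), "K" (3x3 intrinsics, pixels), "k1" (the pictures are not rectified: a ray, as slopes to the right and down, at radius r is drawn at 1 + k1 r^2 times it, then the intrinsics apply), "cam_to_world" (4x4, takes a point from camera to world coordinates); the wrist camera has in their place "hand_eye" (4x4, takes a point from camera to tool coordinates, whose origin is the TCP and whose axes are the flange's). Camera axes: x right, y up, looking along -z (the intrinsics and any distortion apply to the point x, -y, -z); pixel columns grow to the right and rows downward; lengths in m; the calibration is good to about 2 mm. A picture is of the moment at which its call begins: read the wrist's pose just before it. There is no depth.
- close_job(): hands the job in; it is judged then, once.
The state is a dict: "clock": time; "joint_pos": joint angles; "dq": joint speeds; "joint_torque": joint torques, N m; "eef_pos": TCP position; "eef_rot": TCP orientation; "force": force on the tool from outside, world axes, zero at the start; "moment": the same for the moment, N m; "finger_gap": finger opening in m; "finger_force": force on a finger pad.
Only numpy, scipy, OpenCV 4.12 (cv2) and the standard library are available. Lean on these libraries where they do the work, as an engineer would, in place of code of your own. Each camera call takes 0.05 s, during which the arm holds its last target. There are 200 camera calls.

### The job

Take the short mallet from its cork mat and knock the yellow wedge in with it, by gentle steps, until the wedge goes no further and grips the wooden blank tight against its stops. Touch the wedge only with the mallet, never with more than 40 N so that it does not split, and leave the jar, chisel and whetstone alone. Then stand the mallet back on its mat and let go.

Things in the scene. Friction and masses are not known exactly. Their poses are not given: they have to be found in the camera images.
- board: Fixed wooden holding board, base x -145..135, y -90..110 mm of its frame, 20 mm thick, origin on its underside. +x is the way the wedge is driven, z up. On it: a dark side stop (face at y 75 mm) and end stop (face at x 90 mm), 45 mm tall, for the blank; at its -y side a dark fixed cheek, x -30..70 mm, 45 mm tall, its inner face sloping 1 in 6, so that the slot narrows towards +x.
- wedge_butt (a point): Centre of the rear end face (30 wide, 40 mm tall) of the yellow wedge, 40 mm above the bench; x axis from butt to tip, along the board's x. The loose wedge, 110 long, 40 tall, 12 mm thick at the tip, lies on the board, tip already in the slot. It slides freely (under 3 N), then jams, by feel, after 15 to 70 mm (the cheek's place varies unmeasured); a 20 to 30 N push then seats it to stay.
- blank_center (a point): Centre (half-way up) of the loose brown carving blank, 120 (x) by 60 (y) by 55 mm tall, lying on the board between the wedge and the side stop, 1 or 2 mm short of its stops. The jammed wedge's butt still sticks out 10 mm or more behind blank and cheek.
- mallet_grip (a point): Grip point on the axis of the short mallet, 77 mm above its underside. It stands on its head: a pale round head 68 mm in diameter, 50 mm tall, with a dark square handle 24 x 24 mm above it, 50 to 115 mm above the underside; the handle's flats face along this point's x and y. About 0.3 kg. The head's round side pushes the wedge.
- mat: Fixed round cork mat for the mallet, 120 mm in diameter, 6 mm thick; origin at the centre of its underside, on the bench.
- jar: Bystander: glass jar with a red cap, 64 mm in diameter, 80 mm tall, origin at the centre of its underside.
- chisel: Bystander: chisel lying on the bench, 230 mm long, 24 mm high, origin near its middle at bench height, x along its length.
- whetstone: Bystander: grey whetstone 160 x 55 x 30 mm lying on the bench, origin at the centre of its underside.
Not all that is in view belongs to the job. Of the things shaped like the part that bears wedge_butt, the yellow one is meant.

How it is judged:
On the way, in this order (a step that is already met when the one before it is completed fails the run):
1. the mallet is lifted off its mat (height (world z) of mallet_grip above 0.093 m), for 0.1 s.
2. the wedge jams, pressing on the blank with more than 8 N (contact force between wedge and blank above 8 N), for 0.2 s.
At the end, for the whole second after the job is handed in: The wedge lies straight in its slot, jammed, pressing the blank by itself with over 8 N; the blank lies flat, within about 1.5 mm of both stops; the mallet stands upright and still on its mat, its axis within 35 mm of the mat's centre, let go (contact force between wedge and blank above 8 N and y of blank_center in the frame of board above 0.0435 m and x of blank_center in the frame of board above 0.0275 m and z of blank_center in the frame of board below 0.051 m and z of wedge_butt in the frame of board below 0.044 m and angle between the x axis of wedge_butt and the x axis of board, either way round below 0.06 rad and horizontal distance between mallet_grip and mat below 0.035 m and angle between mallet_grip's own z axis and vertical below 0.1 rad and height (world z) of mallet_grip below 0.087 m and linear speed of mallet below 0.02 m/s); the robot touches nothing.
It fails at once if the mallet pushes or hits the wedge with more than 40 N (contact force between mallet and wedge above 40 N).
It fails at once if the robot itself touches the wedge (contact force between the arm and wedge above 1 N).
It fails at once if the gripper touches the wedge (contact force between the fingers and wedge above 1 N).
It fails at once if a bystander is moved by more than 20 mm (distance of any of jar, chisel, whetstone from where it was at the start of the episode above 0.02 m).
It also fails if it takes over 58 s, if anything falls off the work surface, if the arm or the gripper's body presses on something with over 40 N, if the wrist force passes 120 N, or if a joint passes its speed limit or range.

## Working session

There is one attempt and no reset: what is moved stays moved. The work goes in short steps, Python scripts to look and compute and a shell command to move; the robot and the scene stay as the last step left them, time stands still between calls to the robot, and variables do not carry over. Pictures are saved under pics/ and viewed, at most 12 in all, crops included, and the job is handed in when it is done.

```bash
mkdir -p pics; cat > h.py <<'E'
import numpy as np, cv2
from station import telemetry, grab_frame, env
def snap(n,fn):
    s=telemetry.get_state(); f=grab_frame(n); cv2.imwrite('pics/'+fn,f['pixels'][:,:,::-1])
    if n=='wrist':
        T=np.eye(4);T[:3,:3]=s['eef_rot'];T[:3,3]=s['eef_pos'];M=T@np.array(f['hand_eye'])
    else: M=np.array(f['cam_to_world'])
    np.savez('pics/'+fn[:-4]+'.npz',K=f['K'],k1=f['k1'],M=M); return f['pixels']
def ray(fn,uv,z):
    """pixels -> world points on plane z"""
    d=np.load('pics/'+fn[:-4]+'.npz');K,k1,M=d['K'],float(d['k1']),d['M']
    p=cv2.undistortPoints(np.float64(uv).reshape(-1,1,2),K,np.array([k1,0,0,0.]))[:,0]
    r=np.c_[p[:,0],-p[:,1],-np.ones(len(p))]@M[:3,:3].T;o=M[:3,3]
    return o+r*((z-o[2])/r[:,2])[:,None]
def st():
    s=telemetry.get_state()
    print({k:np.round(s[k],4).tolist() for k in ['clock','joint_pos','eef_pos','eef_rot','force','finger_gap','finger_force']})
E
python3 - <<'E'
from h import *
st();print(env.tcp_to_grasp)
for n in ['top','scene']: snap(n,n+'0.png')
E
```

```text
{'clock': 0.0, 'joint_pos': [1.1527, 0.3781, 0.0796, 1.2744, -0.0, 1.4605], 'eef_pos': [0.1739, 0.5474, 0.2304], 'eef_rot': [[-0.953, 0.303, -0.0008], [0.303, 0.953, -0.0019], [0.0002, -0.002, -1.0]], 'force': [0.3269, -0.1206, -1.0737], 'finger_gap': 0.0858, 'finger_force': 0.0}
0.0187
```

View pics/top0.png

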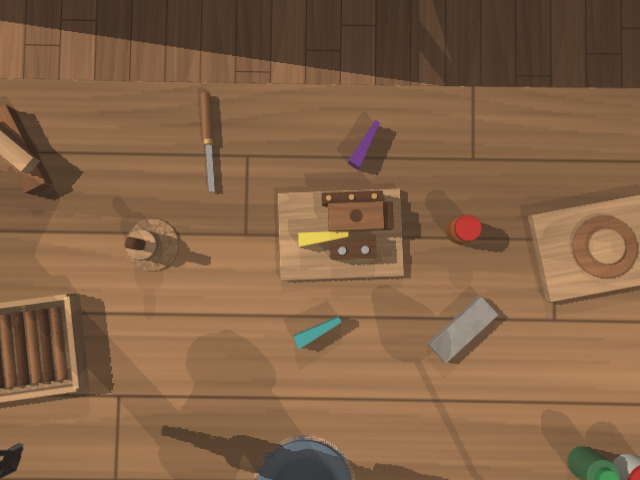

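View pics/scene0.png

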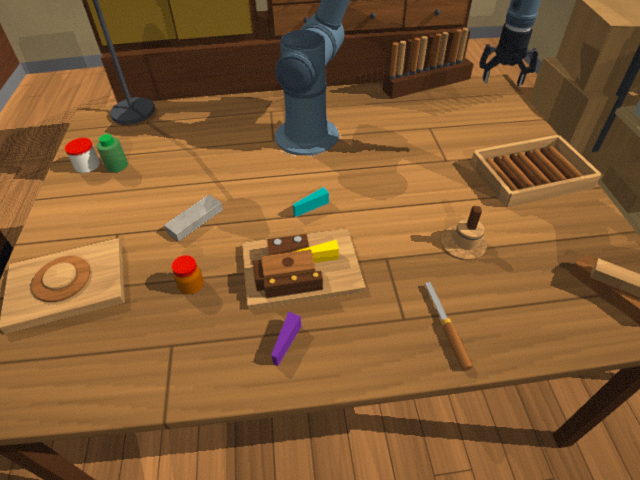

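The top view shows the mallet (handle top about (134,243)) on its mat (152,245). The board's corners are about (278,194), (401,188), (404,277) and (281,281), with the yellow wedge butt near (299,241). The jar is at (467,228), whetstone (464,330) and chisel (209,140). Purple and cyan wedges are decoys.

```bash
python3 - <<'E'
from h import *
f='top0.png'
np.set_printoptions(precision=4,suppress=True)
print('cam',np.load('pics/top0.npz')['M'][:3,3])
b=ray(f,[(278,194),(401,188),(404,277),(281,281)],.02);print('board',b)
im=cv2.imread('pics/top0.png');h=cv2.cvtColor(im,cv2.COLOR_BGR2HSV)
m=cv2.inRange(h,(22,150,120),(35,255,255));m[:200]=0;m[280:]=0;m[:,:280]=0;m[:,400:]=0
c=max(cv2.findContours(m,0,2)[0],key=cv2.contourArea)
ap=cv2.approxPolyDP(c,2,True)[:,0];print('wedge',ap.tolist(),ray(f,ap,.06))
print('mat',ray(f,[(152,245),(125,245),(179,245),(152,220),(152,271)],.006))
print('handle top',ray(f,[(134,243)],.121))
print('jar',ray(f,[(467,228)],.08),'chisel',ray(f,[(206,93),(212,191)],.015),'blank',ray(f,[(356,215)],.075))
E
```

```text
cam [ 0.4792 -0.0305  1.2176]
board [[ 0.6584  0.0694  0.02  ]
 [ 0.6765 -0.2111  0.02  ]
 [ 0.4738 -0.2192  0.02  ]
 [ 0.4605  0.0587  0.02  ]]
wedge [[347, 231], [299, 233], [299, 246], [345, 237]] [[ 0.5729 -0.0871  0.06  ]
 [ 0.5669  0.0183  0.06  ]
 [ 0.5383  0.0177  0.06  ]
 [ 0.5596 -0.0829  0.06  ]]
mat [[0.5381 0.3566 0.006 ]
 [0.5372 0.4182 0.006 ]
 [0.5391 0.295  0.006 ]
 [0.5956 0.3586 0.006 ]
 [0.4787 0.3546 0.006 ]]
handle top [[0.5361 0.3572 0.121 ]]
jar [[ 0.5817 -0.3449  0.08  ]] chisel [[0.8915 0.2409 0.015 ]
 [0.6636 0.221  0.015 ]] blank [[ 0.6068 -0.1055  0.075 ]]
```

```bash
python3 -m handwheel '0 -0.05 -0.01 -0.006 0 0 0;0 -0.05 -0.01 -0.006 0 0 0;0 -0.05 -0.01 -0.006 0 0 0;0 -0.05 -0.01 -0.006 0 0 0;0 -0.05 -0.01 -0.006 0 0 0;0 -0.05 -0.01 -0.006 0 0 0;0 -0.05 -0.01 -0.006 0 0 0;0 -0.05 -0.01 -0.006 0 0 0;0 0 0 0 0 0 0;0 0 0 0 0 0 0' 120; python3 - <<'E'
from h import *
st();snap('wrist','w1.png')
E
```

```text
clock: 1.35
eef_pos: [0.5307, 0.3505, 0.2786]
eef_rot: [[-0.953, 0.303, -0.002], [0.303, 0.953, -0.0], [0.001, -0.001, -1.0]]
force: [-0.0, 1.3, -0.5]
finger_gap: 0.0852
finger_force: 0.0
{'clock': 1.35, 'joint_pos': [0.4837, 0.5137, 0.4138, 1.4724, 0.0006, 0.7919], 'eef_pos': [0.5307, 0.3505, 0.2786], 'eef_rot': [[-0.9529, 0.3033, -0.0016], [0.3033, 0.9529, -0.0002], [0.0015, -0.0006, -1.0]], 'force': [-0.0258, 1.3232, -0.4917], 'finger_gap': 0.0852, 'finger_force': 0.0}
```

View pics/w1.png

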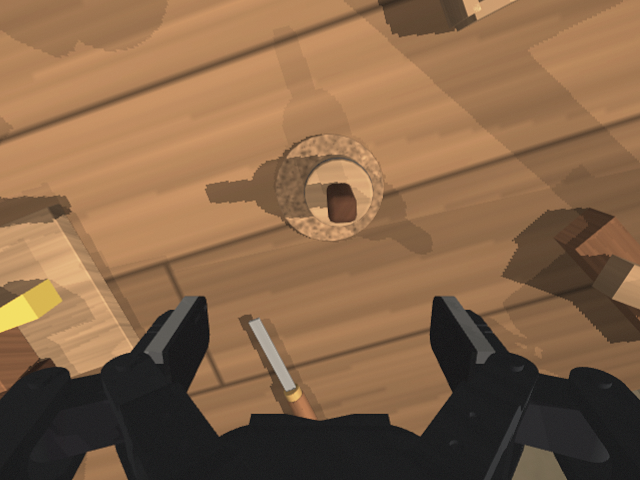

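The wrist view shows the handle near (342,203), the head around (338,192) and the mat around (330,187). Next is a zoom for the handle's yaw.

```bash
python3 - <<'E'
from h import *
im=cv2.imread('pics/w1.png');cv2.imwrite('pics/c1.png',cv2.resize(im[125:250,265:395],None,fx=4.5,fy=4.5,interpolation=2))
print(ray('w1.png',[(342,209)],.121),ray('w1.png',[(330,187)],.006),ray('w1.png',[(338,192)],.056))
E
```

```text
[[0.5363125  0.36776702 0.121     ]] [[0.5377154  0.36022545 0.006     ]] [[0.53537798 0.367778   0.056     ]]
```

View pics/c1.png

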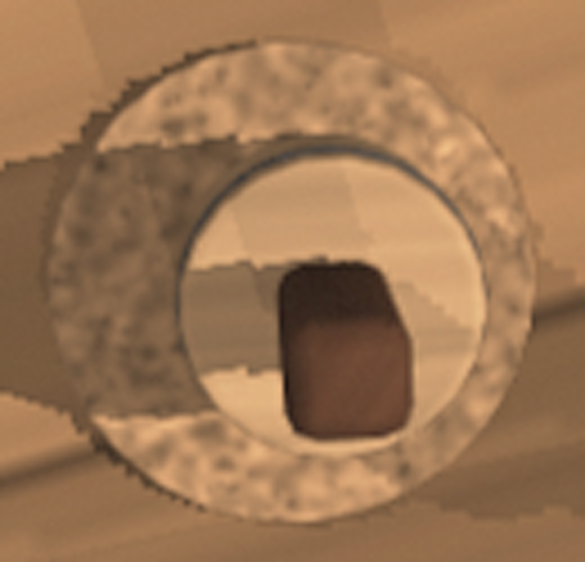

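```bash
python3 -m handwheel '0 0 0.0175 0.02 0 0 -2;0 0 0 0.045 0 0 0;0 0 0 0.045 0 0 0;0 0 0 0 0 0 0'; python3 - <<'E'
from h import *
st();snap('wrist','w2.png')
E
```

```text
clock: 1.9
eef_pos: [0.5317, 0.3667, 0.1635]
eef_rot: [[-0.964, 0.267, -0.01], [0.267, 0.964, -0.005], [0.008, -0.008, -1.0]]
force: [-1.4, -0.3, 0.8]
finger_gap: 0.0855
finger_force: 0.0
{'clock': 1.9, 'joint_pos': [0.5054, 0.5585, 0.1916, 1.2154, 0.0004, 0.7754], 'eef_pos': [0.5317, 0.3667, 0.1635], 'eef_rot': [[-0.9638, 0.2666, -0.0102], [0.2667, 0.9638, -0.0052], [0.0084, -0.0077, -0.9999]], 'force': [-1.422, -0.2874, 0.8499], 'finger_gap': 0.0855, 'finger_force': 0.0}
```

View pics/w2.png

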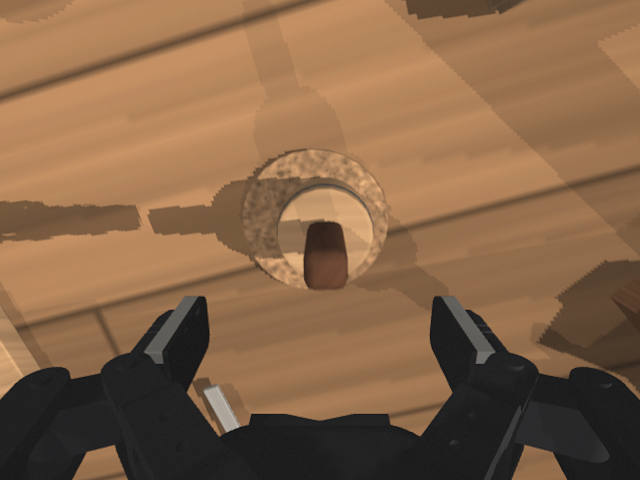

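The handle top is at about (326,270), centred between the fingers and squared to them.

```bash
python3 - <<'E'
from h import *
st();p=ray('w2.png',[(326,270),(326,233)],[.121,.056]);print(p,ray('w2.png',[(314,222)],.006))
s=telemetry.get_state();print((p-s['eef_pos'])@np.array(s['eef_rot']))
E
```

```text
{'clock': 1.95, 'joint_pos': [0.505, 0.5564, 0.1972, 1.2172, 0.0003, 0.7754], 'eef_pos': [0.5339, 0.3676, 0.167], 'eef_rot': [[-0.9636, 0.2671, -0.005], [0.2672, 0.9637, -0.0024], [0.0042, -0.0037, -1.0]], 'force': [-0.2097, 0.3629, 0.311], 'finger_gap': 0.0852, 'finger_force': 0.0}
[[0.53666609 0.3684424  0.121     ]
 [0.53648221 0.36909506 0.056     ]] [[0.53979431 0.3584177  0.006     ]]
[[-0.00261886  0.00174877  0.04594091]
 [-0.00254006  0.00256887  0.11093923]]
```

```bash
python3 -m handwheel '0 -0.001 0.001 0.035 0 0 0;0 0 0 0.035 0 0 0;0 0 0 0.035 0 0 0;0 0 0 0 0 0 0;1 0 0 0 0 0 0;1 0 0 0 0 0 0;1 0 0 0 0 0 0;1 0 0 0 0 0 0;1 0 0 0 0 0 0;1 0 0 0 0 0 0;1 0 0 0 0 0 0;1 0 0 0 0 0 0' 120
```

```text
clock: 3.45
eef_pos: [0.5386, 0.3682, 0.0658]
eef_rot: [[-0.963, 0.27, 0.002], [0.27, 0.963, 0.001], [-0.002, 0.002, -1.0]]
force: [-0.6, -0.5, 5.4]
finger_gap: 0.0227
finger_force: 117.8
```

```bash
python3 -m handwheel '1 0 0 -0.02 0 0 0;1 0 0 -0.035 0 0 0;1 0 0 -0.035 0 0 0;1 0 0 0 0 0 -4.7;1 0 0 0 0 0 -4.7;1 0 0 0 0 0 -4.7;1 0 0 0 0 0 -4.8;1 0.0056 -0.02 0 0 0 0;1 0 -0.04 0 0 0 0;1 0 -0.04 0 0 0 0;1 0 -0.04 0 0 0 0;1 0 -0.04 0 0 0 0;1 0 -0.04 0 0 0 0;1 0 -0.04 0 0 0 0;1 0 0 0 0 0 0;1 0 0 0 0 0 0;1 0 0 0 0 0 0'; python3 - <<'E'
from h import *
st();snap('wrist','w3.png')
E
```

```text
clock: 5.58
eef_pos: [0.5466, 0.1091, 0.1541]
eef_rot: [[-0.998, -0.058, -0.001], [-0.058, 0.998, 0.0], [0.0, 0.0, -1.0]]
force: [1.3, 0.2, -2.2]
finger_gap: 0.0228
finger_force: 118.1
{'clock': 5.575, 'joint_pos': [0.0829, 0.3753, -0.1247, 1.0713, 0.0004, 0.0245], 'eef_pos': [0.5466, 0.1091, 0.1541], 'eef_rot': [[-0.9983, -0.0583, -0.0005], [-0.0583, 0.9983, 0.0004], [0.0005, 0.0004, -1.0]], 'force': [1.2574, 0.225, -2.2487], 'finger_gap': 0.0228, 'finger_force': 118.1019}
```

View pics/w3.png

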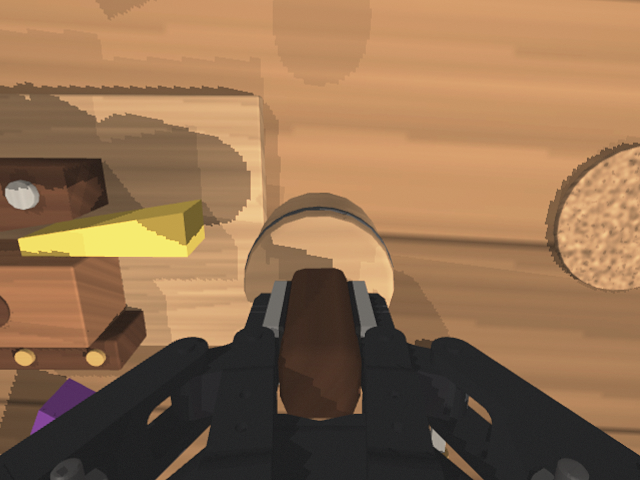

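The wedge's butt top edge runs from about (186,211) to (187,257), and its right side face ends at x≈204. The mallet is held upright.

```bash
python3 - <<'E'
from h import *
im=cv2.imread('pics/w3.png');h=cv2.cvtColor(im,cv2.COLOR_BGR2HSV)
m=cv2.inRange(h,(22,120,60),(35,255,255))
c=max(cv2.findContours(m,0,2)[0],key=cv2.contourArea);ap=cv2.approxPolyDP(c,2,True)[:,0]
print(np.c_[ap,ray('w3.png',ap,.06)].round(4))
print(ray('w3.png',[(262,95)],.02))
cv2.imwrite('pics/c3.png',cv2.resize(im[180:280,10:230],None,fx=3.5,fy=3.5))
E
```

```text
[[ 2.000e+02  2.000e+02  5.294e-01  3.160e-02  6.000e-02]
 [ 5.600e+01  2.230e+02  5.502e-01 -6.240e-02  6.000e-02]
 [ 1.800e+01  2.390e+02  5.627e-01 -8.900e-02  6.000e-02]
 [ 2.300e+01  2.550e+02  5.739e-01 -8.760e-02  6.000e-02]
 [ 1.870e+02  2.560e+02  5.683e-01  2.160e-02  6.000e-02]
 [ 2.040e+02  2.370e+02  5.543e-01  3.330e-02  6.000e-02]]
[[0.46246865 0.06448822 0.02      ]]
```

View pics/c3.png

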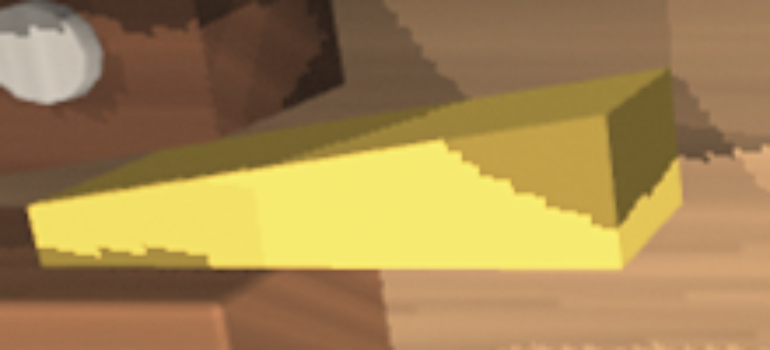

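```bash
python3 -m handwheel '1 -0.003 0 0.022 0 0 0;1 0 0 0.022 0 0 0;1 0 0 0.022 0 0 0;1 0 -0.015 0 0 0 0;1 0 -0.015 0 0 0 0;1 0 -0.01 0 0 0 0;1 0 -0.005 0 0 0 0;1 0 0 0 0 0 0;1 0 0 0 0 0 0'
cat > ok.py <<'E'
# stop chain when the push against the wedge exceeds the limit (argv) relative to the free reading in f0
import sys,numpy as np
from station import telemetry
s=telemetry.get_state();f=np.array(s['force'])@np.array(s['eef_rot'])
if sys.argv[1]=='zero': np.save('f0.npy',f);sys.exit()
d=f-np.load('f0.npy');print('   push %.1f side %.1f z %.1f  t %.2f y %.4f'%(d[1],d[0],d[2],s['clock'],s['eef_pos'][1]))
sys.exit(d[1]>float(sys.argv[1]))
E
python3 ok.py zero; python3 ok.py 99
python3 -m handwheel '1 0 -0.002 0 0 0 0;1 0 -0.002 0 0 0 0' >/dev/null; python3 ok.py 6 && python3 -m handwheel '1 0 -0.002 0 0 0 0;1 0 -0.002 0 0 0 0' >/dev/null; python3 ok.py 6 && python3 -m handwheel '1 0 -0.002 0 0 0 0;1 0 -0.002 0 0 0 0' >/dev/null; python3 ok.py 6 && python3 -m handwheel '1 0 -0.002 0 0 0 0;1 0 -0.002 0 0 0 0'; python3 ok.py 6 ; python3 -c "
from h import *
snap('wrist','w4.png')"
```

```text
clock: 6.75
eef_pos: [0.5525, 0.0635, 0.0885]
eef_rot: [[-0.998, -0.057, 0.0], [-0.057, 0.998, 0.0], [-0.0, 0.0, -1.0]]
force: [0.2, -0.1, -3.2]
finger_gap: 0.0226
finger_force: 118.1
   push 0.0 side 0.0 z 0.0  t 6.75 y 0.0635
   push 0.7 side 0.9 z -0.6  t 7.00 y 0.0594
   push 0.7 side 0.9 z -0.6  t 7.00 y 0.0594
   push 0.7 side 0.9 z -0.6  t 7.00 y 0.0594
   push 0.7 side 0.9 z -0.6  t 7.00 y 0.0594False
False
False
False
False
```

View pics/w4.png

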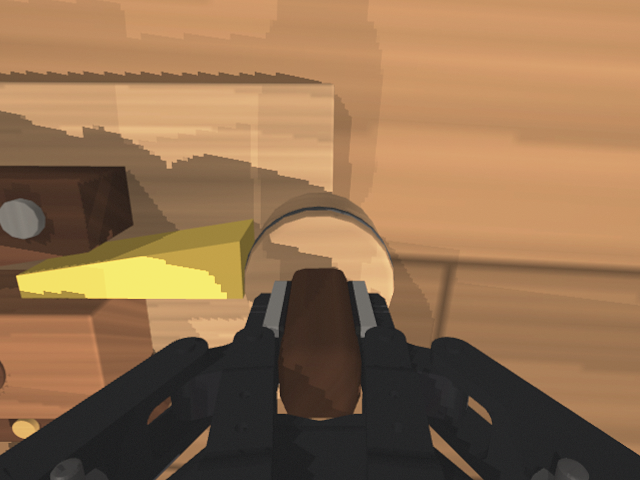

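The mallet head is squarely behind the butt (x≈245), and lateral alignment is good. The chain stopped on a bug in my guard's exit code, so I'm fixing that.

```bash
sed -i 's/sys.exit(d\[1\].*/sys.exit(1 if d[1]>float(sys.argv[1]) else 0)/' ok.py
H="python3 -m handwheel"
python3 -m handwheel '1 0 -0.0015 0 0 0 0;1 0 -0.0015 0 0 0 0' >/dev/null; python3 ok.py 6 && python3 -m handwheel '1 0 -0.0015 0 0 0 0;1 0 -0.0015 0 0 0 0' >/dev/null && python3 ok.py 6 && python3 -m handwheel '1 0 -0.0015 0 0 0 0;1 0 -0.0015 0 0 0 0' >/dev/null && python3 ok.py 6 && python3 -m handwheel '1 0 -0.0015 0 0 0 0;1 0 -0.0015 0 0 0 0' >/dev/null && python3 ok.py 6 && python3 -m handwheel '1 0 -0.0015 0 0 0 0;1 0 -0.0015 0 0 0 0' >/dev/null && python3 ok.py 6 && python3 -m handwheel '1 0 -0.0015 0 0 0 0;1 0 -0.0015 0 0 0 0' >/dev/null && python3 ok.py 6
```

```text
push -0.4 side 0.4 z -0.1  t 7.30 y 0.0563
   push 1.0 side 0.6 z -0.8  t 7.55 y 0.0534
   push 1.5 side 0.3 z -0.5  t 7.80 y 0.0503
   push 0.4 side 0.5 z -0.9  t 8.05 y 0.0472
   push 0.1 side 0.9 z -0.9  t 8.30 y 0.0442
   push -0.1 side 0.4 z -0.6  t 8.55 y 0.0412
```

```bash

python3 -m handwheel '1 0 -0.001 0 0 0 0;1 0 -0.001 0 0 0 0' >/dev/null; python3 ok.py 5 && python3 -m handwheel '1 0 -0.001 0 0 0 0;1 0 -0.001 0 0 0 0' >/dev/null && python3 ok.py 5 && python3 -m handwheel '1 0 -0.001 0 0 0 0;1 0 -0.001 0 0 0 0' >/dev/null && python3 ok.py 5 && python3 -m handwheel '1 0 -0.001 0 0 0 0;1 0 -0.001 0 0 0 0' >/dev/null && python3 ok.py 5 && python3 -m handwheel '1 0 -0.001 0 0 0 0;1 0 -0.001 0 0 0 0' >/dev/null && python3 ok.py 5 && python3 -m handwheel '1 0 -0.001 0 0 0 0;1 0 -0.001 0 0 0 0' >/dev/null && python3 ok.py 5 && python3 -m handwheel '1 0 -0.001 0 0 0 0;1 0 -0.001 0 0 0 0' >/dev/null && python3 ok.py 5 && python3 -m handwheel '1 0 -0.001 0 0 0 0;1 0 -0.001 0 0 0 0' >/dev/null && python3 ok.py 5 && python3 -m handwheel '1 0 -0.001 0 0 0 0;1 0 -0.001 0 0 0 0' >/dev/null && python3 ok.py 5 && python3 -m handwheel '1 0 -0.001 0 0 0 0;1 0 -0.001 0 0 0 0' >/dev/null && python3 ok.py 5
```

```text
push 0.8 side 0.2 z -0.0  t 8.80 y 0.0393
   push 0.5 side -0.6 z -1.3  t 9.05 y 0.0373
   push 0.0 side -1.0 z -0.7  t 9.30 y 0.0353
   push 1.3 side -0.5 z 0.5  t 9.55 y 0.0333
   push 1.5 side -0.2 z -0.0  t 9.80 y 0.0313
   push 1.4 side -0.1 z -0.4  t 10.05 y 0.0293
   push 0.6 side 0.5 z 0.6  t 10.30 y 0.0273
   push 0.4 side -0.4 z -0.4  t 10.55 y 0.0253
   push 0.8 side -0.1 z 0.1  t 10.80 y 0.0233
   push 0.4 side 0.9 z -1.1  t 11.05 y 0.0213
```

```bash

python3 -m handwheel '1 0 -0.001 0 0 0 0;1 0 -0.001 0 0 0 0' >/dev/null; python3 ok.py 5 && python3 -m handwheel '1 0 -0.001 0 0 0 0;1 0 -0.001 0 0 0 0' >/dev/null && python3 ok.py 5 && python3 -m handwheel '1 0 -0.001 0 0 0 0;1 0 -0.001 0 0 0 0' >/dev/null && python3 ok.py 5 && python3 -m handwheel '1 0 -0.001 0 0 0 0;1 0 -0.001 0 0 0 0' >/dev/null && python3 ok.py 5 && python3 -m handwheel '1 0 -0.001 0 0 0 0;1 0 -0.001 0 0 0 0' >/dev/null && python3 ok.py 5 && python3 -m handwheel '1 0 -0.001 0 0 0 0;1 0 -0.001 0 0 0 0' >/dev/null && python3 ok.py 5 && python3 -m handwheel '1 0 -0.001 0 0 0 0;1 0 -0.001 0 0 0 0' >/dev/null && python3 ok.py 5 && python3 -m handwheel '1 0 -0.001 0 0 0 0;1 0 -0.001 0 0 0 0' >/dev/null && python3 ok.py 5 && python3 -m handwheel '1 0 -0.001 0 0 0 0;1 0 -0.001 0 0 0 0' >/dev/null && python3 ok.py 5 && python3 -m handwheel '1 0 -0.001 0 0 0 0;1 0 -0.001 0 0 0 0' >/dev/null && python3 ok.py 5
```

```text
push -0.6 side 0.8 z -0.4  t 11.30 y 0.0193
   push 0.4 side 0.8 z -0.1  t 11.55 y 0.0173
   push 0.4 side 0.3 z -0.4  t 11.80 y 0.0153
   push 0.1 side 0.3 z -0.3  t 12.05 y 0.0133
   push 0.8 side 0.6 z -0.0  t 12.30 y 0.0113
   push 1.0 side 1.2 z -0.1  t 12.55 y 0.0094
   push 1.8 side -1.1 z 0.0  t 12.80 y 0.0075
   push 1.6 side -0.8 z -0.6  t 13.05 y 0.0056
   push 6.4 side -1.2 z -1.5  t 13.30 y 0.0044
```

```bash

python3 -m handwheel '1 0 -0.0005 0 0 0 0;1 0 0 0 0 0 0' >/dev/null; python3 ok.py 16 && python3 -m handwheel '1 0 -0.0005 0 0 0 0;1 0 0 0 0 0 0' >/dev/null && python3 ok.py 16 && python3 -m handwheel '1 0 -0.0005 0 0 0 0;1 0 0 0 0 0 0' >/dev/null && python3 ok.py 16 && python3 -m handwheel '1 0 -0.0005 0 0 0 0;1 0 0 0 0 0 0' >/dev/null && python3 ok.py 16 && python3 -m handwheel '1 0 -0.0005 0 0 0 0;1 0 0 0 0 0 0' >/dev/null && python3 ok.py 16 && python3 -m handwheel '1 0 -0.0005 0 0 0 0;1 0 0 0 0 0 0' >/dev/null && python3 ok.py 16
```

```text
push 5.5 side -0.9 z -2.3  t 13.55 y 0.0043
   push 5.9 side -1.1 z -1.8  t 13.80 y 0.0040
   push 6.7 side -1.8 z -2.1  t 14.05 y 0.0035
   push 5.8 side -1.8 z -3.1  t 14.30 y 0.0031
   push 5.9 side -1.1 z -2.4  t 14.55 y 0.0026
   push 6.4 side -1.4 z -1.1  t 14.80 y 0.0024
```

```bash

python3 -m handwheel '1 0 -0.0005 0 0 0 0;1 0 -0.0005 0 0 0 0' >/dev/null; python3 ok.py 16 && python3 -m handwheel '1 0 -0.0005 0 0 0 0;1 0 -0.0005 0 0 0 0' >/dev/null && python3 ok.py 16 && python3 -m handwheel '1 0 -0.0005 0 0 0 0;1 0 -0.0005 0 0 0 0' >/dev/null && python3 ok.py 16 && python3 -m handwheel '1 0 -0.0005 0 0 0 0;1 0 -0.0005 0 0 0 0' >/dev/null && python3 ok.py 16 && python3 -m handwheel '1 0 -0.0005 0 0 0 0;1 0 -0.0005 0 0 0 0' >/dev/null && python3 ok.py 16 && python3 -m handwheel '1 0 -0.0005 0 0 0 0;1 0 -0.0005 0 0 0 0' >/dev/null && python3 ok.py 16 && python3 -m handwheel '1 0 -0.0005 0 0 0 0;1 0 -0.0005 0 0 0 0' >/dev/null && python3 ok.py 16 && python3 -m handwheel '1 0 -0.0005 0 0 0 0;1 0 -0.0005 0 0 0 0' >/dev/null && python3 ok.py 16 && python3 -m handwheel '1 0 -0.0005 0 0 0 0;1 0 -0.0005 0 0 0 0' >/dev/null && python3 ok.py 16
```

```text
push 9.9 side -1.2 z -2.8  t 15.05 y 0.0022
   push 12.4 side -1.4 z -4.0  t 15.30 y 0.0021
   push 14.5 side -1.3 z -5.0  t 15.55 y 0.0020
   push 17.2 side -1.0 z -5.7  t 15.80 y 0.0018
```

```bash

python3 -m handwheel '1 0 -0.0005 0 0 0 0;1 0 -0.0005 0 0 0 0' >/dev/null; python3 ok.py 25.5 && python3 -m handwheel '1 0 -0.0005 0 0 0 0;1 0 -0.0005 0 0 0 0' >/dev/null && python3 ok.py 25.5 && python3 -m handwheel '1 0 -0.0005 0 0 0 0;1 0 -0.0005 0 0 0 0' >/dev/null && python3 ok.py 25.5 && python3 -m handwheel '1 0 -0.0005 0 0 0 0;1 0 -0.0005 0 0 0 0' >/dev/null && python3 ok.py 25.5 && python3 -m handwheel '1 0 -0.0005 0 0 0 0;1 0 -0.0005 0 0 0 0' >/dev/null && python3 ok.py 25.5 
python3 -c "from h import *;st()"
```

```text
push 19.2 side -1.8 z -5.8  t 16.05 y 0.0017
   push 20.7 side -1.0 z -7.4  t 16.30 y 0.0015
   push 22.9 side -1.1 z -7.3  t 16.55 y 0.0014
   push 26.1 side -0.3 z -8.0  t 16.80 y 0.0013
{'clock': 16.8, 'joint_pos': [-0.1227, 0.4221, -0.2327, 0.9168, 0.0197, -0.1846], 'eef_pos': [0.5565, 0.0013, 0.0892], 'eef_rot': [[-0.9981, -0.0619, 0.0016], [-0.0619, 0.9979, 0.0197], [-0.0028, 0.0195, -0.9998]], 'force': [-1.0871, 25.8248, 5.2802], 'finger_gap': 0.0225, 'finger_force': 119.7224}
```

```bash

python3 -m handwheel '1 0 -0.0005 0 0 0 0;1 0 -0.0005 0 0 0 0;1 0 0 0 0 0 0;1 0 0 0 0 0 0' >/dev/null; python3 ok.py 29 
python3 -m handwheel '1 0 0.004 0 0 0 0;1 0 0.004 0 0 0 0;1 0 0.006 0 0 0 0;1 0 0.02 0 0 0 0;1 0 0.03 0 0 0 0;1 0 0.04 0 0 0 0;1 0 0 -0.03 0 0 0;1 0 0 -0.03 0 0 0;1 0 0 0 0 0 0;1 0 0 0 0 0 0'; python3 - <<'E'
from h import *
a=snap('wrist','w5.png');b=snap('top','top5.png')[170:300,260:420];b=cv2.resize(b,None,fx=3.7,fy=3.7,interpolation=2)
cv2.imwrite('pics/c5.png',np.hstack([cv2.resize(b,(400,325)),cv2.resize(a,(400,325))])[:,:,::-1]); cv2.imwrite('pics/c5.png',b[:,:,::-1])
E
```

```text
push 26.5 side -1.4 z -9.3  t 17.30 y 0.0012
clock: 18.55
eef_pos: [0.55, 0.0953, 0.1472]
eef_rot: [[-0.998, -0.057, -0.001], [-0.057, 0.998, -0.0], [0.001, -0.0, -1.0]]
force: [-0.7, -0.2, -3.3]
finger_gap: 0.0229
finger_force: 119.2
```

View pics/c5.png

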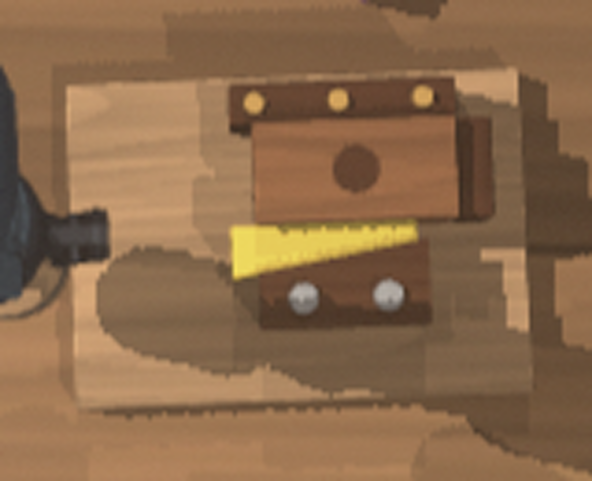

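The wedge is jammed with its butt out about 12 mm, left of the blank at x≈233–255. The blank sits flush against the side and end stops. Now I'll take the mallet back.

```bash
python3 -m handwheel '1 0 0.02 0 0 0 0;1 -0.005 0.04 0 0 0 0;1 0 0.04 0 0 0 0;1 0 0.04 0 0 0 0;1 0 0.04 0 0 0 0;1 0 0.04 0 0 0 0;1 0 0.03 0 0 0 0;1 0 0.015 0 0 0 0;1 0 0 0.02 0 0 0;1 0 0 0.02 0 0 0;1 0 0 0.015 0 0 0;1 0 0 0 0 0 0;1 0 0 0 0 0 0;1 0 0 0 0 0 0'; python3 - <<'E'
from h import *
st();a=snap('scene','s6.png')
cv2.imwrite('pics/c6.png',cv2.resize(a[150:270,400:540],None,fx=4,fy=4,interpolation=2)[:,:,::-1])
E
```

```text
clock: 20.4
eef_pos: [0.5413, 0.3604, 0.0945]
eef_rot: [[-0.998, -0.057, 0.002], [-0.057, 0.998, 0.001], [-0.002, 0.001, -1.0]]
force: [-0.6, 0.5, -2.0]
finger_gap: 0.023
finger_force: 119.5
{'clock': 20.4, 'joint_pos': [0.4899, 0.5924, 0.067, 1.0433, 0.0, 0.4331], 'eef_pos': [0.5413, 0.3604, 0.0945], 'eef_rot': [[-0.9984, -0.0567, 0.0018], [-0.0567, 0.9984, 0.001], [-0.0019, 0.0009, -1.0]], 'force': [-0.6014, 0.4796, -2.017], 'finger_gap': 0.023, 'finger_force': 119.4535}
```

View pics/c6.png

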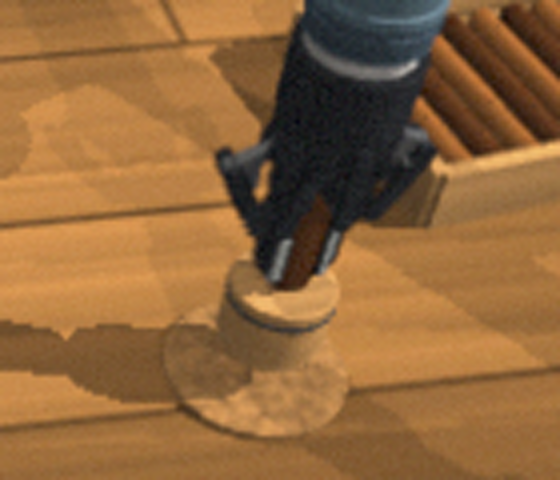

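The mallet hangs upright over the mat. I'll lower it until it touches.

```bash
python3 -m handwheel '1 0 0 0.01 0 0 0;1 0 0 0.01 0 0 0;1 0 0 0.005 0 0 0;1 0 0 0 0 0 0;1 0 0 0 0 0 0'; python3 -m handwheel '1 0 0 0.002 0 0 0;1 0 0 0.001 0 0 0;1 0 0 0.001 0 0 0;1 0 0 0 0 0 0'
```

```text
clock: 21.08
eef_pos: [0.5407, 0.3602, 0.0685]
eef_rot: [[-0.998, -0.057, 0.0], [-0.057, 0.998, 0.0], [-0.0, 0.0, -1.0]]
force: [-0.6, -0.7, -3.1]
finger_gap: 0.0226
finger_force: 119.5
clock: 21.58
eef_pos: [0.5409, 0.3602, 0.0658]
eef_rot: [[-0.998, -0.057, 0.001], [-0.057, 0.998, 0.001], [-0.001, 0.001, -1.0]]
force: [-2.0, -2.3, 5.4]
finger_gap: 0.0229
finger_force: 120.6
```

```bash
python3 -m handwheel '0.6 0 0 0 0 0 0;0.3 0 0 0 0 0 0;0 0 0 0 0 0 0;0 0 0 0 0 0 0;0 0 0 0 0 0 0;0 0 0 0 0 0 0;0 0 0 -0.02 0 0 0;0 0 0 -0.04 0 0 0;0 0 0 -0.05 0 0 0;0 0 0 -0.05 0 0 0;0 0 0 0 0 0 0;0 0 0 0 0 0 0;0 0 0 0 0 0 0'; python3 - <<'E'
from h import *
a=snap('wrist','w7.png')
b=snap('top','top7.png')[170:300,260:420]
cv2.imwrite('pics/c7.png',np.hstack([cv2.resize(a,(400,300)),cv2.resize(b,(400,300))])[:,:,::-1])
E
```

```text
clock: 23.2
eef_pos: [0.5396, 0.3596, 0.2223]
eef_rot: [[-0.998, -0.057, -0.003], [-0.057, 0.998, -0.002], [0.003, -0.001, -1.0]]
force: [0.5, -0.4, 0.0]
finger_gap: 0.0855
finger_force: 0.0
```

View pics/c7.png

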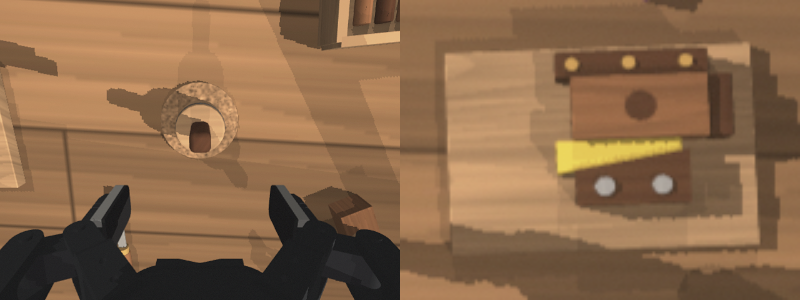

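The mallet stands centred on its mat, near (200,125) in the left half. The wedge is still seated with the blank on its stops, and the gripper is clear, so I'm handing in.

```bash
python3 -c "from station import close_job;print(close_job())"
```

```text
the job is handed in; nothing more can be done
None
```

The job is handed in after about 23 s: the wedge jammed after about 50 mm with a peak reading of about 26.5 N, the blank looks tight against both stops, and the mallet stands released on its mat; the judge gave no verdict, and the wedge's own grip force (over 8 N) was not measured.

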